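# Seat and hold the knurled bayonet cap of a filter housing

### The job

Close the filter housing on the bench: pick up the knurled collar cap, set it over the housing's brass spigot, and turn it until the keyways hidden inside it drop over the spigot's pins. Then push it down against the spring until it is fully home on the housing's shoulder and finish while still holding it there with the gripper, because the spring lifts it again if you let go. Leave the two jars, the bottle and the steel block beside it where they are.

Things in the scene. Friction and masses are not known exactly. Their poses are not given: they have to be found in the camera images.
- collar: Loose knurled cap: aluminium, dark knurl ribs, blue disc on top; upright cylinder 58 mm across (59 over the ribs), 50 high, about 0.2 kg, standing mouth down. Origin: centre of its underside, z up. Top plate 8 mm thick, cavity below 42 mm deep. Bore 39 mm in a brass sleeve from 2 to 30 mm above its underside, with three lengthwise keyways 120 degrees apart, 12 (inside) to 17 mm wide, open below.
- collar_foot (a point): Centre of the cap's underside (the cap's origin). The sleeve with the keyways is tight in the cap and turns with it, but its angle in the cap differs each time and cannot be seen or read from this pose: find it by turning the cap on the pins, at most 120 degrees (2.1 rad), either way.
- housing: Fixed grey filter housing: round foot 96 mm across, body 60 mm across, a brass hose port on each side (along its y, 28 mm up, to 40 mm from the axis), flat shoulder 50 mm above the bench. Origin: centre of its foot, z up. On the shoulder a brass spigot 36 mm across, 34 tall, its top 5 mm tapered, with three pins.
- pins (a point): On the spigot's axis, level with the centres of its three steel pins, 18 mm above the shoulder: 5 mm thick, 120 degrees apart, one along the housing's x, out to 24 mm from the axis. The cap rests on them with its underside 18.5 mm above the shoulder; with keyways within about 0.12 rad it drops 7 mm freely (underside at 11.5 mm) to the spring, then 11.5 mm more against it.
- seat (a point): Centre of the housing's shoulder, 50 mm above the bench on the spigot's axis; the cap's underside lies here when home.
- plunger (a joint): Spring plunger, a 16 mm steel rod standing 19.5 mm out of the spigot's top: 0 = fully out, positive = pushed down (m), about 0.0115 with the cap home. The spring takes 5 N to start and about 9.6 N with the cap home, more than the cap's weight.
- jar_red: A bystander, to be left alone: white screw-top jar with a red lid, 50 mm across, 55 high. Origin: centre of its underside.
- bottle_amber: A bystander, to be left alone: amber bottle with a white cap, 37 mm across, 85 high. Origin: centre of its underside.
- jar_white: A bystander, to be left alone: small white screw-top jar with a pale lid, 42 mm across, 50 high. Origin: centre of its underside.
- block_123: A bystander, to be left alone: grey steel block with small holes in it, 75 x 50 x 25 mm. Origin: centre of its underside.
Things that resemble listed ones, but are neither listed nor needed, are in the scene too. What is meant by the collar is not purple or turquoise, and is the larger of those in its own colour.

How it is judged (in metres and radians):
On the way, in this order (a step that is already met when the one before it is completed fails the run):
1. the cap is lifted clear of the bench (height (world z) of collar_foot above 0.04 m), for 0.1 s.
2. the cap's keyways have dropped over the pins, cap upright round the spigot (z of collar_foot in the frame of seat below 0.0135 m and horizontal distance between collar_foot and seat below 0.004 m and angle between collar's own z axis and vertical below 0.12 rad), for 0.1 s.
At the end, for the whole second after the job is handed in: The cap sits upright round the spigot (axis within 4 mm, tilt under 0.12 rad), its underside within 2 mm of the shoulder, the spring plunger pushed in by more than 9 mm, the cap at rest, and the gripper's fingers still pressing on it (over 3 N) (z of collar_foot in the frame of seat below 0.002 m and horizontal distance between collar_foot and seat below 0.004 m and angle between collar's own z axis and vertical below 0.12 rad and value of joint plunger above 0.009 m and contact force between the fingers and collar above 3 N and linear speed of collar below 0.02 m/s); the arm keeps its last pose, push and grip.
It fails at once if the jar_red is shifted by more than 30 mm or tipped (distance of jar_red from where it was at the start of the episode above 0.03 m or angle between jar_red's own z axis and vertical above 0.5 rad).
It fails at once if the bottle_amber is shifted by more than 30 mm or tipped (distance of bottle_amber from where it was at the start of the episode above 0.03 m or angle between bottle_amber's own z axis and vertical above 0.5 rad).
It fails at once if the jar_white is shifted by more than 30 mm or tipped (distance of jar_white from where it was at the start of the episode above 0.03 m or angle between jar_white's own z axis and vertical above 0.5 rad).
It fails at once if the block_123 is shifted by more than 30 mm or tipped (distance of block_123 from where it was at the start of the episode above 0.03 m or angle between block_123's own z axis and vertical above 0.5 rad).
It also fails if it takes over 58 s, if anything falls off the work surface, if the arm or the gripper's body presses on something with over 40 N, if the wrist force passes 120 N, or if a joint passes its speed limit or range.

### The arm

A 6-joint arm with a two-finger parallel gripper is mounted at the origin on a cart in front of the work surface, level with it; the furniture and walls round the work are solid. World frame = base frame: x ahead of the robot, y to its left, z up, the work surface at z = 0. Lengths are in mm, angles in rad, forces in N, time in s.
With the tool pointing down it reaches from about 350 to 875 mm from the base axis. Payload 4.2 kg.
Tool frame: the origin (TCP) lies between the finger pads; the fingertips stand 25 mm ahead of it and the grasp point (between the pads) lies 6 mm ahead of it; z points along the fingers, y is the line along which they close (so a half turn about z gives the same grasp; the last joint's range is limited). The gripper opens to 85 mm and grips with 20 to 120 N. Pads are 22 mm wide; open, the fingers measure 114 mm over their backs; the gripper's body (76 mm by 85 mm) begins 54 mm behind the grasp point. The pads swing forward as they close: fully open they stand 13 mm farther back than shut.
Start: joints at [1.463, 0.385, 0.008, 0, -1.194, -0.259], TCP at [224.111, 583.416, 256.312] pointing down, gripper open.
Joint ranges: [-3.14, 3.14], [-1.21, 2.06], [-1.07, 1.41], [-3.16, 2.05], [-2.99, -0.16], [-3.1, 3.1]. Speed limits (rad/s): [2.79, 2.79, 3.14, 3.14, 3.14, 3.14].

### API

Orientations are given as a unit quaternion [x, y, z, w].
In Python, from bench import arm gives the robot as it stands.
- The arm moves only by the shell command python3 -m pendant 'ROWS'. ROWS is JSON, a list of rows, each a list of 7 numbers: the shift along the tool's x, y, z in m, then the turn, a rotation vector about the tool's x, y, z in degrees, then the finger opening in m, from 0 to 0.0854. In form: [[x, y, z, wx, wy, wz, fingers], ...]. A call has 1 to 12 rows; each row shifts and turns the commanded pose from where the row before left it, along the tool's axes as they then stand; what a row does not reach is not made up. A row lasts 1/10 s, in which the tool goes at most 50 mm and 8.59 degrees, less where a joint would pass 70% of its speed; a pose out of reach is approached as far as the arm can. A call is refused whole if a number of a shift passes 0.05 or a number of a turn 8.59, either way. A call with a gripper value outside its range is refused whole. The fingers move at their own pace and stop on an object; the grip force is fixed at half the most. Time passes only in rows, so rows that do not move let the fingers close. It gives the time, the measured TCP pose, the force, the opening and the grip force at its end, in the units of the state.
- arm.read_state(): the state, without advancing time (a new reading comes with each control period).
- arm.get_image(name): name is "scene" or "top" or "wrist"; returns a dict with "image" (384x512x3 uint8, red, green, blue), "fx", "fy", "cx", "cy" (pixels), "k1" (the pictures are not rectified: a ray, as slopes to the right and down, at radius r is drawn at 1 + k1 r^2 times it, then the intrinsics apply), "xyz" and "rotation" of the camera in the world. Camera axes: x right, y down, z forward; pixel columns grow to the right and rows downward; lengths in mm; the calibration is good to about 2 mm. A picture is of the moment at which its call begins. There is no depth.
- arm.job_done(): hands the job in; it is judged then, once.
The state is a dict: "clock": time; "joints": joint angles; "joint_vel": joint speeds; "joint_efforts": joint torques, N m; "position": TCP position; "ee_rot": TCP orientation; "contact_force": force on the tool from outside, world axes, zero at the start; "wrist_torque": the same for the moment, N m; "gripper_width": finger opening in mm; "grasp_force": force on a finger pad.
Only numpy, scipy, OpenCV 4.12 (cv2) and the standard library are available. Lean on these libraries where they do the work, as an engineer would, in place of code of your own. Each camera call takes 0.05 s, during which the arm holds its last target. There are 200 camera calls.

## Working session

There is one attempt and no reset: what is moved stays moved. The work goes in short steps, Python scripts to look and compute and a shell command to move; the robot and the scene stay as the last step left them, time stands still between calls to the robot, and variables do not carry over. Pictures are saved under pics/ and viewed, at most 10 in all, crops included, and the job is handed in when it is done.

```bash
mkdir -p pics; ls
cat > h.py <<'E'
import numpy as np, cv2
from bench import arm
from scipy.spatial.transform import Rotation as R
def grab(name,fn):
    d=arm.get_image(name); im=cv2.cvtColor(d.pop("image"),cv2.COLOR_RGB2BGR); cv2.imwrite(f"pics/{fn}.png",im)
    import pickle; pickle.dump(d,open(f"pics/{fn}.pkl","wb")); return im,d
def load(fn):
    import pickle; return cv2.imread(f"pics/{fn}.png"),pickle.load(open(f"pics/{fn}.pkl","rb"))
def rot(d):
    r=np.array(d["rotation"],float); return r.reshape(3,3) if r.size==9 else R.from_quat(r).as_matrix()
def px2plane(d,u,v,z):
    p=np.array([(u-d["cx"])/d["fx"],(v-d["cy"])/d["fy"]]); q=p.copy()
    for _ in range(20): q=p/(1+d["k1"]*(q@q))
    w=rot(d)@np.array([q[0],q[1],1]); c=np.array(d["xyz"]); return c+w*(z-c[2])/w[2]
def proj(d,P):
    c=rot(d).T@(np.array(P,float)-np.array(d["xyz"])); q=c[:2]/c[2]; q=q*(1+d["k1"]*(q@q))
    return q*[d["fx"],d["fy"]]+[d["cx"],d["cy"]]
E
python3 - <<'E'
from h import *
a,d=grab("scene","s0"); b,e=grab("top","t0"); print(d,e); print(arm.read_state())
cv2.imwrite("pics/top_b.png",cv2.resize(b,(800,600),interpolation=2))
cv2.imwrite("pics/sc_b.png",cv2.resize(a,(800,600),interpolation=2))
E
```

```text
pics
{'fx': 350.98696366181275, 'fy': 350.98696366181275, 'cx': 258.8793470077963, 'cy': 192.08896038670414, 'k1': -0.08088115863133993, 'xyz': array([ 189.54754055, -693.6876212 ,  620.17913972]), 'rotation': array([ 0.87123171, -0.18661363,  0.10801334, -0.44098048])} {'fx': 448.9120027318838, 'fy': 448.9120027318838, 'cx': 258.34618993794146, 'cy': 193.9904359939756, 'k1': 0.004015841780612447, 'xyz': array([ 412.4551774 ,  -19.58557965, 1255.42384051]), 'rotation': array([-0.69682489,  0.71592657, -0.02166548,  0.03761429])}
{'clock': 0.1, 'joints': array([ 1.46257919e+00,  3.85490854e-01,  6.77357244e-03, -4.08343146e-04,
       -1.19399152e+00, -2.58564745e-01]), 'joint_vel': array([-0.00145626, -0.00013496,  0.00184536,  0.00331804, -0.00048299,
       -0.00087707]), 'joint_efforts': array([-4.16761432e-04, -3.93318057e+01,  1.88929743e+01,  4.19799149e+00,
       -2.57112435e-03,  6.12462571e-06]), 'position': array([223.97368994, 582.99564769, 255.33245332]), 'ee_rot': array([ 9.83216755e-01, -1.82438652e-01, -1.17423598e-04,  9.67791096e-04]), 'contact_force': array([0.09845546, 0.77595879, 0.04993043]), 'wrist_torque': array([-0.02791483,  0.05300228, -0.00253583]), 'grasp_force': 0.0, 'gripper_width': 85.21833397559743}
```

View pics/top_b.png

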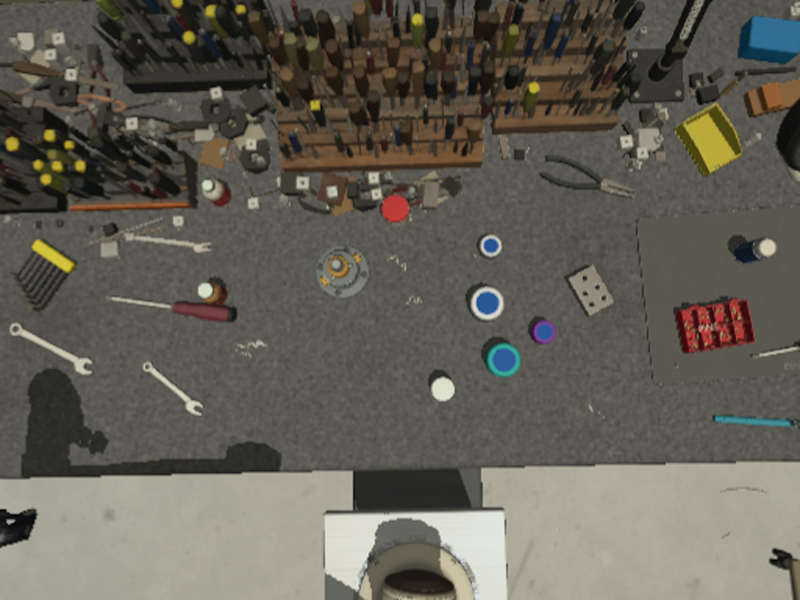

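View pics/sc_b.png

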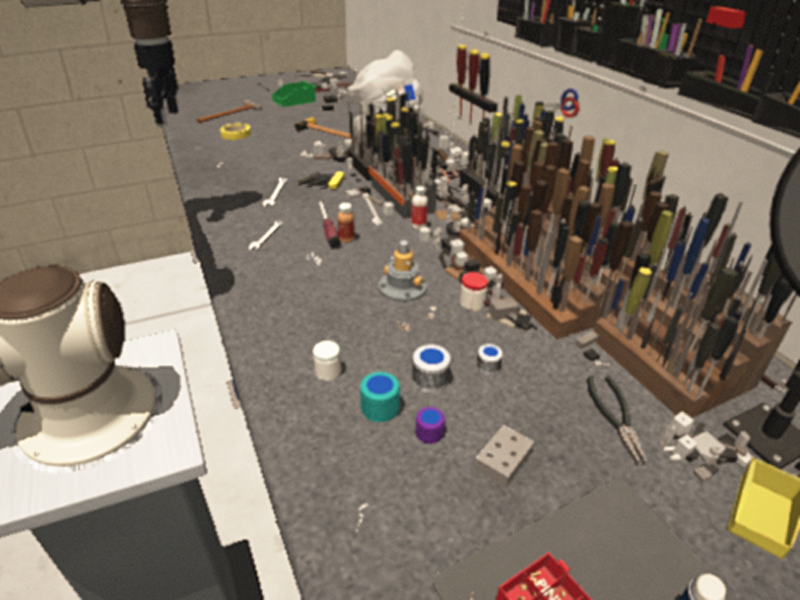

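Top view (800×600 px): the caps that could be confused are large aluminium/blue (487,303), small aluminium/blue (490,245), purple (544,331) and turquoise (504,360). By the description it's the one at (487,303). The housing is at (342,270), red jar (396,208), white jar (443,388), block (590,289), amber bottle (210,291). Next, a close crop to check the choice and measure.

Run:
```python
from h import *
b,e=load("t0")
# crops 50x50 px -> x8
def crop(cx,cy,h=25): return cv2.resize(b[cy-h:cy+h,cx-h:cx+h],(400,400),interpolation=2)
cv2.imwrite("pics/c1.png",np.hstack([crop(312,194),crop(219,172)]))
```

```text
(no output)
```

View pics/c1.png

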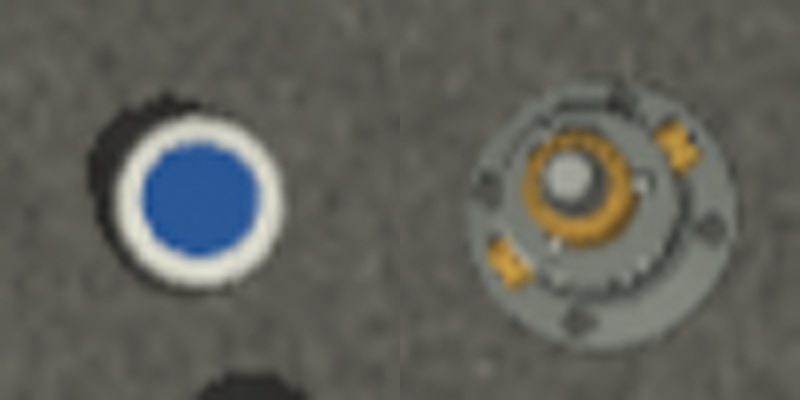

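The crop shows the white-rimmed aluminium cap with a blue disc (crop centre 201,200). The housing has its plunger tip at (569,176), spigot top at (580,188), foot centre at (603,215) and ports at (680,147) and (510,262).

Run:
```python
from h import *
b,e=load("t0")
f=lambda o,x,y,z: px2plane(e,o[0]+(x+.5)/8-.5,o[1]+(y+.5)/8-.5,z).round(1)
print("collar",f((287,169),201,200,50))
o=(194,147)
for n,x,y,z in [("pl",169,176,103.5),("spig",180,188,83),("foot",203,215,5),("portmid",195,204.5,30),("p1",280,147,30),("p2",110,262,30)]: print(n,f(o,x,y,z))
for n,u,v,z in [("red",396,208,55),("small",490,245,30),("white",443,388,50),("turq",504,360,50),("purple",544,331,30),("block",590,289,25),("amber",210,291,85)]: print(n,px2plane(e,u*.64,v*.64,z).round(0))
T=R.from_quat(arm.read_state()["ee_rot"]).as_matrix();print(T.round(3))
```

```text
collar [ 511.3 -137.1   50. ]
pl [579.  116.7 103.5]
spig [577.9 115.5  83. ]
foot [579.  116.6   5. ]
portmid [579.4 116.6  30. ]
p1 [598.6  86.8  30. ]
p2 [560.4 146.3  30. ]
red [680.  15.  55.]
small [ 614. -148.   30.]
white [367. -57.  50.]
turq [ 412. -162.   50.]
purple [ 460. -236.   30.]
block [ 532. -320.   25.]
amber [541. 332.  85.]
[[ 0.933 -0.359 -0.001]
 [-0.359 -0.933 -0.002]
 [ 0.     0.002 -1.   ]]
```

Housing axis ≈ (579,116.6), cap ≈ (511,-137). I'll grip along world y, where there is nothing next to the cap. First turn the tool by 21°, then travel.

```bash
python3 -m pendant '[[0,0,0,0,0,-7,0.085],[0,0,0,0,0,-7,0.085],[0,0,0,0,0,-7,0.085],[0.018,0.045,0,0,0,0,0.085],[0.018,0.045,0,0,0,0,0.085],[0.018,0.045,0,0,0,0,0.085],[0.018,0.045,0,0,0,0,0.085],[0.018,0.045,0,0,0,0,0.085],[0.018,0.045,0,0,0,0,0.085],[0.018,0.045,0,0,0,0,0.085],[0.018,0.045,0,0,0,0,0.085],[0.018,0.045,0,0,0,0,0.085]]'
python3 -m pendant '[[0.018,0.045,0.01,0,0,0,0.085],[0.018,0.045,0.01,0,0,0,0.085],[0.018,0.045,0.01,0,0,0,0.085],[0.018,0.045,0.01,0,0,0,0.085],[0.018,0.045,0.01,0,0,0,0.085],[0.018,0.045,0.01,0,0,0,0.085],[0.018,0.045,0,0,0,0,0.085],[0,0,0,0,0,0,0.085],[0,0,0,0,0,0,0.085]]'
python3 - <<'E'
from h import *
s=arm.read_state(); print(s["joints"].round(3),R.from_quat(s["ee_rot"]).as_matrix().round(4))
im,d=grab("wrist","w1"); print(d["xyz"],proj(d,[511.3,-137.1,50]))
E
```

```text
clock: 1.3
position: [386.0, 176.3, 256.3]
ee_rot: [1.0, 0.0, -0.0, -0.0]
contact_force: [0.5, 0.0, -0.4]
gripper_width: 84.9
grasp_force: 0.0
clock: 2.2
position: [511.5, -137.7, 195.4]
ee_rot: [1.0, -0.002, -0.001, -0.0]
contact_force: [0.0, 0.7, 0.4]
gripper_width: 85.1
grasp_force: 0.0
[ 0.043  0.279 -0.313 -0.    -0.98   1.525] [[ 1.0e+00 -3.3e-03 -1.9e-03]
 [-3.3e-03 -1.0e+00  3.0e-04]
 [-1.9e-03 -3.0e-04 -1.0e+00]]
[ 588.04338813 -138.1887368   310.84282386] [258.04577284 185.16792171]
```

View pics/w1.png

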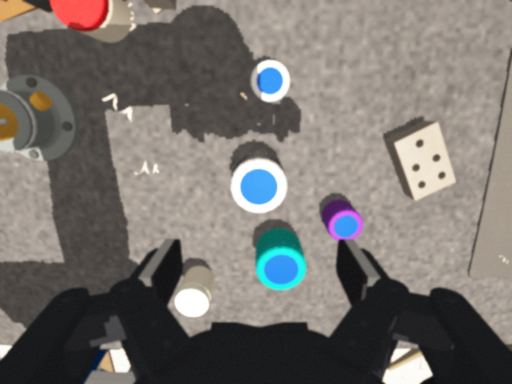

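In the wrist view the cap's blue disc is at (259,186) against a prediction of (258,185), so the position is confirmed. Going down and gripping.

```bash
python3 -m pendant '[[0,0,0.035,0,0,0,0.085],[0,0,0.035,0,0,0,0.085],[0,0,0.035,0,0,0,0.085],[0,0,0.03,0,0,0,0.085],[0,0,0.02,0,0,0,0.085],[0,0,0.006,0,0,0,0.085],[0,0,0,0,0,0,0.085]]'
python3 -m pendant '[[0,0,0,0,0,0,0.045],[0,0,0,0,0,0,0.045],[0,0,0,0,0,0,0.045],[0,0,0,0,0,0,0.045],[0,0,0,0,0,0,0.045],[0,0,0,0,0,0,0.045],[0,0,0,0,0,0,0.045],[0,0,0,0,0,0,0.045]]'
```

```text
clock: 2.95
position: [511.6, -135.5, 35.1]
ee_rot: [1.0, 0.001, -0.001, 0.0]
contact_force: [0.4, 0.0, 0.4]
gripper_width: 84.5
grasp_force: 0.0
clock: 3.75
position: [513.0, -136.4, 37.4]
ee_rot: [1.0, 0.0, 0.002, -0.0]
contact_force: [-0.9, 1.9, 5.9]
gripper_width: 56.8
grasp_force: 63.1
```

```bash
python3 -m pendant '[[0,0,-0.01,0,0,0,0.045],[0,0,-0.02,0,0,0,0.045],[0,0,-0.03,0,0,0,0.045],[0,0,-0.03,0,0,0,0.045],[0,0,-0.03,0,0,0,0.045],[0,0,-0.02,0,0,0,0.045],[0,0,0,0,0,0,0.045],[0,0,0,0,0,0,0.045]]'
python3 -m pendant '[[0.008,-0.030,0,0,0,0,0.045],[0.008,-0.030,0,0,0,0,0.045],[0.008,-0.030,0,0,0,0,0.045],[0.008,-0.030,0,0,0,0,0.045],[0.008,-0.030,0,0,0,0,0.045],[0.008,-0.030,0,0,0,0,0.045],[0.008,-0.030,0,0,0,0,0.045],[0.008,-0.030,0,0,0,0,0.045],[0.003,-0.012,0,0,0,0,0.045],[0,0,0,0,0,0,0.045],[0,0,0,0,0,0,0.045]]'
python3 - <<'E'
from h import *
for i in range(3):
    s=arm.read_state(); print(s["position"].round(1),R.from_quat(s["ee_rot"]).as_euler("zyx",degrees=True).round(2),s["contact_force"].round(1),s["wrist_torque"].round(2),s["joints"].round(3))
    a,d=grab("top",f"t{i+2}")
b,e=grab("scene","s2")
P=proj(d,[579,117,170]).round().astype(int); print(P); Q=proj(e,[579,117,120]).round().astype(int);print(Q)
h=40
cv2.imwrite("pics/c2.png",np.hstack([cv2.resize(a[max(P[1]-h,0):P[1]+h,P[0]-h:P[0]+h],(400,400),interpolation=2),cv2.resize(b[Q[1]-h:Q[1]+h,Q[0]-h:Q[0]+h],(400,400),interpolation=2)]))
E
```

```text
clock: 4.55
position: [511.3, -136.5, 175.5]
ee_rot: [1.0, -0.0, 0.0, -0.0]
contact_force: [0.5, -0.0, -2.4]
gripper_width: 56.6
grasp_force: 64.3
clock: 5.65
position: [578.0, 114.6, 174.1]
ee_rot: [1.0, -0.0, -0.001, 0.001]
contact_force: [0.3, -0.7, -1.9]
gripper_width: 57.0
grasp_force: 64.5
[578.  114.6 174.1] [ 4.0000e-02 -1.7000e-01  1.7993e+02] [ 0.3 -0.7 -1.9] [-0.06 -0.02 -0.03] [ 0.47   0.396 -0.195 -0.    -0.983  1.1  ]
[578.2 114.2 174.4] [ 7.0000e-02 -1.3000e-01  1.7995e+02] [-0.1 -0.5 -2.6] [-0.02  0.01 -0.01] [ 0.47   0.395 -0.195 -0.    -0.983  1.1  ]
[578.3 114.1 174.8] [ 9.0000e-02 -9.0000e-02  1.7996e+02] [ 0.7 -0.2 -1.9] [-0.05  0.02 -0.03] [ 0.469  0.395 -0.195 -0.    -0.983  1.1  ]
[211 165]
[259 150]
```

View pics/c2.png

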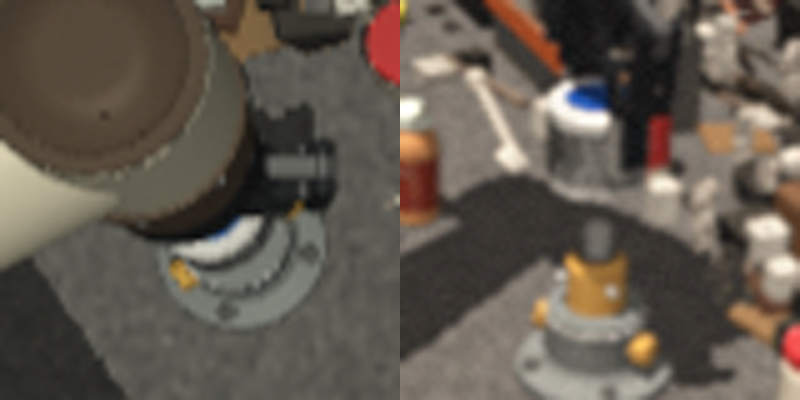

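Cap is held upright above the housing. In the scene crop the cap is centred at about (586,·) and the plunger and spigot at about (598,·). I'll compare these against the projections.

Run:
```python
from h import *
im,e=load("s2")
f=lambda P:(((proj(e,P)-[219,110])+.5)*5-.5+[400,0]).round(1)
print("plunger top",f([579,116.6,103.5]),"shoulder",f([579,116.6,50]),"spigot top",f([579,116.6,84]))
print("cap top",f([578.3,114.4,189]),"cap bottom",f([578.3,114.4,139]))
for dx,dy in[(5,0),(0,5)]: print(f([578.3+dx,114.4+dy,139])-f([578.3,114.4,139]))
h=im[100:200,214:304]; cv2.imwrite("pics/c3.png",cv2.resize(im[118:188,234:284],(500,700)[::1],interpolation=2)[:600])
```

```text
plunger top [602.  224.7] shoulder [599.9 301.6] spigot top [601.2 253.2]
cap top [606.2  93.8] cap bottom [604. 173.]
[ 7.9 -1.5]
[-3.7 -3.8]
```

View pics/c3.png

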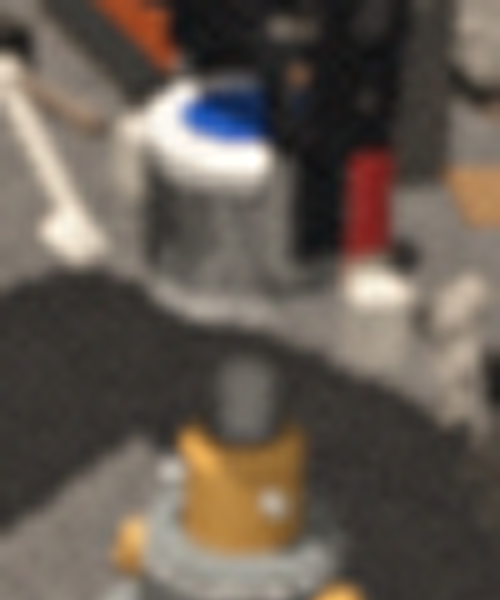

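Cap and spigot axes agree with the model (cap 249, plunger 247 px). I'll shift to the target and lower onto the pins.

```bash
python3 -m pendant '[[0.0007,-0.0027,0.01,0,0,0,0.045],[0,0,0.02,0,0,0,0.045],[0,0,0.015,0,0,0,0.045],[0,0,0,0,0,0,0.045],[0,0,0,0,0,0,0.045]]'
python3 -m pendant '[[0,0,0.003,0,0,0,0.045],[0,0,0.003,0,0,0,0.045],[0,0,0.003,0,0,0,0.045],[0,0,0.003,0,0,0,0.045],[0,0,0,0,0,0,0.045]]'
```

```text
clock: 6.35
position: [579.7, 117.8, 130.1]
ee_rot: [1.0, -0.0, -0.0, 0.0]
contact_force: [-0.9, -0.0, -2.0]
gripper_width: 57.2
grasp_force: 64.5
clock: 6.85
position: [579.4, 117.9, 117.8]
ee_rot: [1.0, -0.0, -0.0, 0.0]
contact_force: [-0.8, 0.1, -1.8]
gripper_width: 57.2
grasp_force: 64.5
```

```bash
python3 -m pendant '[[-0.0003,0.0005,0.002,0,0,0,0.045],[0,0,0.002,0,0,0,0.045],[0,0,0.002,0,0,0,0.045],[0,0,0,0,0,0,0.045]]'
python3 -m pendant '[[0,0,0.002,0,0,0,0.045],[0,0,0.002,0,0,0,0.045],[0,0,0.002,0,0,0,0.045],[0,0,0,0,0,0,0.045]]'
```

```text
clock: 7.25
position: [579.6, 117.6, 112.1]
ee_rot: [1.0, -0.0, 0.0, -0.0]
contact_force: [-0.2, 0.9, -2.7]
gripper_width: 56.8
grasp_force: 64.5
clock: 7.65
position: [579.6, 117.5, 106.1]
ee_rot: [1.0, -0.0, 0.0, 0.0]
contact_force: [1.9, 0.4, -2.1]
gripper_width: 56.7
grasp_force: 64.5
```

The cap is over the spigot with no side load. Feeling for the pins.

```bash
for i in 1 2; do python3 -m pendant '[[0,0,0.001,0,0,0,0.045],[0,0,0.001,0,0,0,0.045],[0,0,0,0,0,0,0.045]]'; done; python3 -m pendant '[[0,0,0.001,0,0,0,0.045],[0,0,0,0,0,0,0.045]]'
```

```text
clock: 7.95
position: [579.6, 117.5, 104.4]
ee_rot: [1.0, -0.0, 0.0, -0.0]
contact_force: [1.2, -0.0, -1.7]
gripper_width: 57.2
grasp_force: 64.6
clock: 8.25
position: [579.7, 117.3, 102.4]
ee_rot: [1.0, -0.0, 0.0, 0.0]
contact_force: [2.7, -1.5, -0.8]
gripper_width: 57.2
grasp_force: 64.7
clock: 8.45
position: [579.6, 117.3, 101.3]
ee_rot: [1.0, -0.0, 0.0, 0.0]
contact_force: [2.7, -2.4, -0.1]
gripper_width: 56.5
grasp_force: 64.7
```

```bash
for i in 1 2; do python3 -m pendant '[[0,0,0.001,0,0,0,0.045],[0,0,0,0,0,0,0.045]]'; done
```

```text
clock: 8.65
position: [579.5, 117.4, 100.2]
ee_rot: [1.0, -0.0, 0.0, 0.0]
contact_force: [3.0, -2.5, -1.5]
gripper_width: 56.7
grasp_force: 64.7
clock: 8.85
position: [579.5, 117.4, 99.2]
ee_rot: [1.0, -0.0, 0.0, 0.0]
contact_force: [2.9, -2.9, -0.6]
gripper_width: 57.0
grasp_force: 64.8
```

```bash
for i in 1 2 3; do python3 -m pendant '[[0,0,0.001,0,0,0,0.045],[0,0,0,0,0,0,0.045]]'|sed -n 2,4p; done;  python3 - <<'E'
from h import *
b,e=grab("scene","s3"); Q=proj(e,[579,117,80]).round().astype(int)
print(Q, proj(e,[579,117,50]), arm.read_state()["wrist_torque"])
cv2.imwrite("pics/c4.png",cv2.resize(b[Q[1]-35:Q[1]+35,Q[0]-35:Q[0]+35],(600,600),interpolation=2))
E
```

```text
position: [579.5, 117.4, 98.8]
ee_rot: [1.0, -0.0, 0.0, 0.0]
contact_force: [1.3, -4.2, 3.1]
position: [579.6, 117.4, 97.9]
ee_rot: [1.0, -0.0, 0.0, 0.0]
contact_force: [2.0, -3.9, 4.0]
position: [579.5, 117.4, 96.8]
ee_rot: [1.0, -0.0, 0.0, 0.0]
contact_force: [1.6, -4.2, 4.6]
[259 161] [258.52682537 169.85167226] [-1.23122118 -0.48040578 -0.11945309]
```

View pics/c4.png

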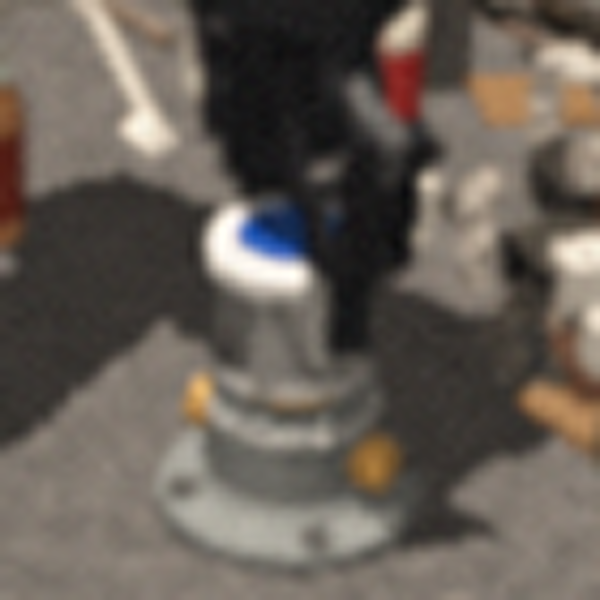

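The scene crop shows the cap upright at crop (290,300), with its underside a little above the shoulder edge. The upward force jumped by ~5 N at TCP z 98.8 and then rose ~0.5 N/mm. That matches the spring rather than the pins, so the keyways seem to have been aligned already. I'll keep pushing in small steps.

```bash
python3 -m pendant '[[0,0.0005,0.001,0,0,0,0.045],[0,0,0.001,0,0,0,0.045],[0,0,0,0,0,0,0.045]]'|sed -n 2,4p; for i in 1 2; do python3 -m pendant '[[0,0,0.0015,0,0,0,0.045],[0,0,0.0015,0,0,0,0.045],[0,0,0,0,0,0,0.045]]'|sed -n 2,4p; done
```

```text
position: [579.6, 117.4, 94.8]
ee_rot: [1.0, -0.0, 0.0, -0.0]
contact_force: [1.0, -2.8, 5.2]
position: [579.6, 117.4, 91.9]
ee_rot: [1.0, -0.0, 0.0, -0.0]
contact_force: [1.5, -2.4, 5.2]
position: [579.6, 117.4, 89.1]
ee_rot: [1.0, 0.0, 0.0, -0.0]
contact_force: [0.5, -3.1, 6.3]
```

```bash
for i in 1 2 3; do python3 -m pendant '[[0,0,0.001,0,0,0,0.045],[0,0,0,0,0,0,0.045]]'|sed -n 2,4p; done
```

```text
position: [579.6, 117.4, 88.2]
ee_rot: [1.0, 0.0, 0.0, -0.0]
contact_force: [-0.2, -2.3, 7.2]
position: [579.6, 117.4, 87.5]
ee_rot: [1.0, 0.0, 0.001, -0.0]
contact_force: [-0.4, -3.3, 8.4]
position: [579.7, 117.4, 87.4]
ee_rot: [1.0, 0.0, 0.001, -0.0]
contact_force: [-1.7, -4.0, 12.8]
```

Force climbs sharply at z 87.4, exactly 11.5 mm below the spring contact, so the cap is on the shoulder. I'll add a little push and look.

```bash
python3 -m pendant '[[0,0,0.001,0,0,0,0.045],[0,0,0.0005,0,0,0,0.045],[0,0,0,0,0,0,0.045],[0,0,0,0,0,0,0.045],[0,0,0,0,0,0,0.045]]';  python3 - <<'E'
from h import *
b,e=grab("scene","s4"); Q=proj(e,[579,117,80]).round().astype(int)
cv2.imwrite("pics/c5.png",cv2.resize(b[Q[1]-35:Q[1]+35,Q[0]-35:Q[0]+35],(600,600),interpolation=2))
E
```

```text
clock: 11.5
position: [579.7, 117.4, 87.3]
ee_rot: [1.0, 0.0, 0.001, -0.0]
contact_force: [-4.3, -2.5, 20.1]
gripper_width: 57.2
grasp_force: 66.8
```

View pics/c5.png

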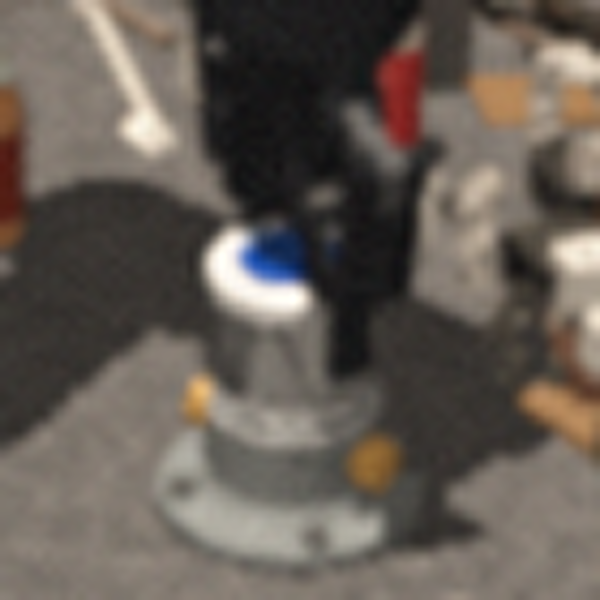

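The cap now meets the shoulder at crop (295,430) with no brass showing. Its top has dropped ~22 px (about 9 mm) since the last picture, and it is upright and gripped.

```bash
python3 -c "
from bench import arm
print(arm.job_done())"
```

```text
the job is handed in; nothing more can be done
None
```

The cap is on the housing and pushed home on the shoulder, still held by the gripper with about 20 N of downward push; it needed no turning because its keyways dropped over the pins as gripped. I handed the job in at 11.5 s, and no verdict came back.

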